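Pack the shaker cradle with spacer plates until the tube block is snug

TASK

Two slim white spacer plates and one fat one stand on the clean bench, near the shaker cradle that holds a grey block of capped tubes. Add the two slim plates, one at a time, upright and side by side, into the gap between the tube block and the metal end stop, each about centred along the gap and right down on its floor, so that the gap is snug. Leave the fat plate where it stands.

Things in the scene. Friction and masses are not known exactly. Their poses are not given: they have to be found in the camera images.
- gap (a point): Floor centre of the gap, 45 mm above the table, on a fixed white cradle, dark deck. x: across the gap, from grey tube block (wall at x=-22 mm) to metal stop (+22, 20 thick). Walls 38 high, 90 long (y); top 16 mm sloped back (mouth 60 wide); y ends open. Tube caps beyond x=-53 reach 58 up. Nothing moves. Two slim plates leave 8 mm play: put the first near one wall; bevels guide the second.
- spacer_a: White plastic plate, one of the two slim ones, standing loose. Foot 60 mm long (y), 18 thick (x), 46 high, long edges bevelled at top and bottom, flat underside 10 wide. Gripping tab on top: 40 long (y), 8 thick, centred, clear of the foot from 46 to 85 mm up; grip across its 40 mm. 110 g. Origin: centre of underside, z up. Same if turned half round.
- spacer_b: White plastic plate, the other slim one, standing loose. Foot 60 mm long (y), 18 thick (x), 46 high, long edges bevelled at top and bottom, flat underside 10 wide. Gripping tab on top: 40 long (y), 8 thick, centred, clear of the foot from 46 to 85 mm up; grip across its 40 mm. 110 g. Origin: centre of underside, z up. Same if turned half round.
- spacer_thick: White plastic plate, the fat one, to be left alone, standing loose. Foot 60 mm long (y), 30 thick (x), 46 high, long edges bevelled at top and bottom, flat underside 22 wide. Gripping tab on top: 40 long (y), 8 thick, centred, clear of the foot from 46 to 85 mm up; grip across its 40 mm. 180 g. Origin: centre of underside, z up. Same if turned half round.

How it is judged (in metres and radians):
On the way, in this order (a step that is already met when the one before it is completed fails the run):
1. one slim plate stands down in the gap while the other is not yet in it ((((x of spacer_a in the frame of gap between -0.022 and 0.022 m and y of spacer_a in the frame of gap between -0.025 and 0.025 m and z of spacer_a in the frame of gap between -0.01 and 0.01 m) and not (x of spacer_b in the frame of gap between -0.022 and 0.022 m and y of spacer_b in the frame of gap between -0.025 and 0.025 m and z of spacer_b in the frame of gap between -0.01 and 0.01 m)) or ((x of spacer_b in the frame of gap between -0.022 and 0.022 m and y of spacer_b in the frame of gap between -0.025 and 0.025 m and z of spacer_b in the frame of gap between -0.01 and 0.01 m) and not (x of spacer_a in the frame of gap between -0.022 and 0.022 m and y of spacer_a in the frame of gap between -0.025 and 0.025 m and z of spacer_a in the frame of gap between -0.01 and 0.01 m)))), for 0.2 s.
2. both slim plates are down in the gap, side by side (x of spacer_a in the frame of gap between -0.022 and 0.022 m and y of spacer_a in the frame of gap between -0.02 and 0.02 m and z of spacer_a in the frame of gap between -0.01 and 0.008 m and angle between each of spacer_a, spacer_b's own z axis and vertical below 0.22 rad and angle between the x axis of each of spacer_a, spacer_b and the x axis of gap, either way round below 0.22 rad and x of spacer_b in the frame of gap between -0.022 and 0.022 m and y of spacer_b in the frame of gap between -0.02 and 0.02 m and z of spacer_b in the frame of gap between -0.01 and 0.008 m), for 0.2 s.
At the end, for the whole second after the job is handed in: Both slim plates stand in the gap between tube block and stop: undersides within 8 mm of its floor, within 20 mm of its centre along the gap, upright and parallel to the gap's walls within about 12 degrees, at rest; the fat plate stands within 30 mm of its starting place (all of step 2 and linear speed of each of spacer_a, spacer_b below 0.02 m/s and distance of spacer_thick from where it was at the start of the episode below 0.03 m and angle between spacer_thick's own z axis and vertical below 0.3 rad); the robot touches nothing.
It fails at once if the fat plate is moved by more than 30 mm or knocked over (distance of spacer_thick from where it was at the start of the episode above 0.03 m or angle between spacer_thick's own z axis and vertical above 0.5 rad).
It also fails if it takes over 64 s, if anything falls off the work surface, if the arm or the gripper's body presses on something with over 40 N, if the wrist force passes 120 N, or if a joint passes its speed limit or range.

ROBOT

A 6-joint arm with a two-finger parallel gripper is mounted at the origin on the work surface. World frame = base frame: x ahead of the robot, y to its left, z up, the work surface at z = 0. Lengths are in mm, angles in rad, forces in N, time in s.
With the tool pointing down it reaches from about 425 to 925 mm from the base axis. Payload 12.5 kg.
Tool frame: the origin (TCP) lies on the centre line of the jaws, within the pads' length; the fingertips stand robot.finger_overhang ahead of it and the grasp point (between the pads) lies 8 mm behind it (robot.finger_overhang is the distance from the TCP to the fingertips, in mm); y points along the fingers, x is the direction in which the jaws open and shut, and the axes are right-handed (so a half turn about y gives the same grasp; the last joint's range is limited). The gripper opens to 85 mm and grips with 20 to 120 N. Pads are 22 mm wide; open, the fingers measure 114 mm over their backs; the gripper's body (76 mm by 85 mm) begins 54 mm behind the grasp point. The pads swing forward as they close: fully open they stand 13 mm farther back than shut.
Start: joints at [1.03, 0.491, 1.559, -0, 1.092, -0.106], TCP at [263.253, 566.87, 242.327] pointing down, gripper open.
Joint ranges: [-3.1, 3.1], [-0.84, 2.19], [0.05, 2.79], [-1.13, 4.28], [0.06, 2.93], [-2.69, 2.69]. Speed limits (rad/s): [2.22, 2.22, 2.79, 3.14, 3.14, 3.14].

INTERFACE

Orientations are given as [roll, pitch, yaw] about the fixed x, y, z axes, in that order (R = Rz(yaw) Ry(pitch) Rx(roll)).
In Python, from station import monitor, snapshot, get_calibration, finish_job, robot gives the robot as it stands.
- The arm moves only by the tool carry_out, never from a script. Its argument "series" is a list of rows, each a list of 4 numbers: the shift along the tool's x, y, z in cm, then the turn about the tool's y in rad. A call has 1 to 10 rows; each row is the pose to reach, as a shift and turn from the pose commanded when the call began, along the tool's axes at that moment; what a row does not reach only later rows make up. A row lasts 1/10 s, in which the tool goes at most 50 mm and 8.59 degrees, less where a joint would pass 70% of its speed; a pose out of reach is approached as far as the arm can. A call with a gripper value outside its range is refused whole. "gripper" is the opening in per cent of the stroke, from 0 (shut) to 100 (fully open), set as the call begins (left out, the last holds). The fingers move at their own pace and stop on an object; the grip force is fixed at half the most. Time passes only in rows, so rows that repeat a pose let the fingers close. It gives the time, the measured TCP pose, the force and the opening at its end, in the units of the state.
- monitor.state(): the state, without advancing time (a new reading comes with each control period).
- snapshot(name): name is "scene" or "top" or "wrist"; returns the picture (400x640x3 uint8, red, green, blue); there is no depth.
- get_calibration(name): a dict with "K" (3x3 intrinsics, pixels), "world_from_camera" (4x4, takes a point from camera to world coordinates). Camera axes: x right, y up, looking along -z (the intrinsics and any distortion apply to the point x, -y, -z); pixel columns grow to the right and rows downward; lengths in mm; the calibration is good to about 2 mm. The wrist camera is an equidistant fisheye: a pixel r from the principal point sees the ray r / f radians off the axis. A picture is of the moment at which its call begins: read the wrist's pose just before it. get_calibration takes no time and is no camera call; for the wrist camera it gives the pose at the moment of the call.
- finish_job(): hands the job in, once; it reports no verdict.
The state is a dict: "clock": time; "joint_positions": joint angles; "dq": joint speeds; "joint_torque": joint torques, N m; "tcp_pos": TCP position; "tcp_rot": TCP orientation; "contact_force": force on the tool from outside, world axes, zero at the start; "ft_torque": the same for the moment, N m; "grip_width": finger opening in mm.
Only numpy, scipy, OpenCV 4.12 (cv2) and the standard library are available. Lean on these libraries where they do the work, as an engineer would, in place of code of your own. Each camera call takes 0.05 s, during which the arm holds its last target.

## Working session

There is one attempt and no reset: what is moved stays moved. The work goes in short steps, Python scripts to look and compute and a tool call to move; the robot and the scene stay as the last step left them, time stands still between calls to the robot, and variables do not carry over. Pictures are saved under pics/ and viewed, and the job is handed in when it is done.

Besides the shell and the picture viewer there is one more tool, called after "Emit:" as name(argument=value, ...), one argument or row to a line, values as JSON. carry_out: Moves the arm, as the interface text tells. Its arguments: {"type":"object","properties":{"series":{"type":"array"},"gripper":{"type":"number"}},"required":["series"]}

```bash
ls; mkdir -p pics; python3 - <<'E'
from station import monitor, snapshot, get_calibration, robot
import cv2, json
print(monitor.state()); print({k:getattr(robot,k) for k in dir(robot) if not k.startswith('_')} )
for n in ("scene","top","wrist"):
    c=get_calibration(n); print(n,c)
    cv2.imwrite(f"pics/{n}0.png",snapshot(n)[:,:,::-1])
E
```

```text
pics
{'clock': 0.0, 'joint_positions': array([ 1.03041507e+00,  4.91593238e-01,  1.55947771e+00, -1.57307902e-05,
        1.09172999e+00, -1.05583597e-01]), 'dq': array([-8.41374506e-04, -6.87811794e-04,  6.15320424e-04,  6.07623651e-04,
       -1.78569658e-05,  1.23997670e-03]), 'joint_torque': array([-5.54713151e-04, -6.18429708e+01, -2.61586207e+01, -1.74118401e-05,
        3.92045185e-03, -2.08511216e-05]), 'tcp_pos': array([263.11960564, 566.65880613, 241.69708543]), 'tcp_rot': array([-1.57068286e+00,  1.20302809e-03,  1.13600599e+00]), 'contact_force': array([-0.40249971,  0.79769404,  0.42523502]), 'ft_torque': array([-0.02535788,  0.05547489, -0.0625936 ]), 'grip_width': 85.39833287784958}
{'PlanningError': <class 'station.PlanningError'>, 'finger_overhang': 11.0}
scene {'K': array([[364.46639296,   0.        , 320.75595581],
       [  0.        , 364.46639296, 199.70524705],
       [  0.        ,   0.        ,   1.        ]]), 'world_from_camera': array([[-5.69066301e-02, -5.52300113e-01,  8.31700800e-01,
         1.14225633e+03],
       [ 9.98203545e-01, -1.58353851e-02,  5
[... 570 characters left out ...]
      [ 2.92925899e-04,  2.05413536e-01,  9.78675224e-01,
         9.31694709e+02],
       [ 0.00000000e+00,  0.00000000e+00,  0.00000000e+00,
         1.00000000e+00]])}
wrist {'K': array([[309.70691629,   0.        , 320.71577569],
       [  0.        , 309.70691629, 202.06063736],
       [  0.        ,   0.        ,   1.        ]]), 'world_from_camera': array([[ 4.20719995e-01, -8.71697872e-01, -2.51271777e-01,
         2.00146518e+02],
       [ 9.07190356e-01,  4.04080559e-01,  1.17151870e-01,
         5.95473688e+02],
       [-5.86996023e-04, -2.77239467e-01,  9.60800673e-01,
         3.74067122e+02],
       [ 0.00000000e+00,  0.00000000e+00,  0.00000000e+00,
         1.00000000e+00]])}
```

View pics/scene0.png

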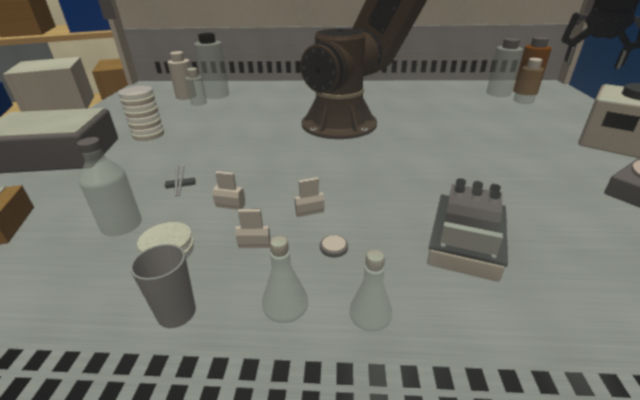

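View pics/top0.png

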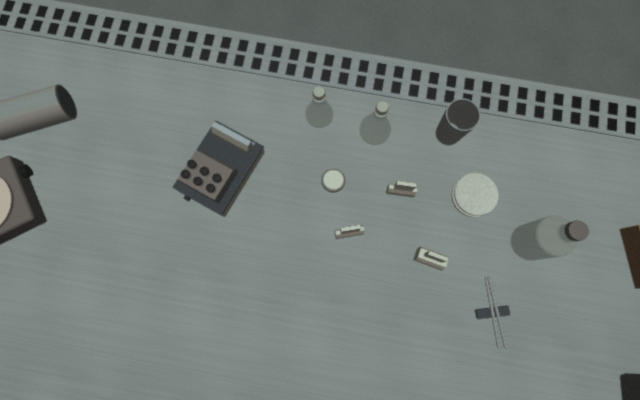

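View pics/wrist0.png

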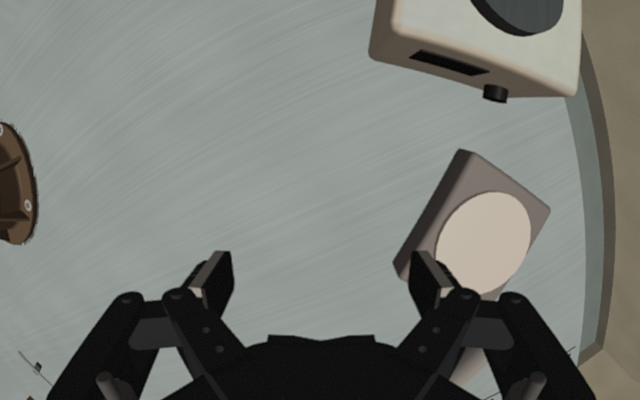

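```bash
python3 - <<'E'
import cv2
t=cv2.imread('pics/top0.png'); s=cv2.imread('pics/scene0.png')
cv2.imwrite('pics/t_pl.png',cv2.resize(t[160:280,320:460],None,fx=5,fy=5,interpolation=cv2.INTER_CUBIC))
cv2.imwrite('pics/t_cr.png',cv2.resize(t[115:220,165:275],None,fx=5.5,fy=5.5,interpolation=cv2.INTER_CUBIC))
cv2.imwrite('pics/s_pl.png',cv2.resize(s[165:250,205:335],None,fx=6,fy=6,interpolation=cv2.INTER_CUBIC))
cv2.imwrite('pics/s_cr.png',cv2.resize(s[175:280,420:520],None,fx=5.5,fy=5.5,interpolation=cv2.INTER_CUBIC))
E
```

```text
(no output)
```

View pics/t_pl.png

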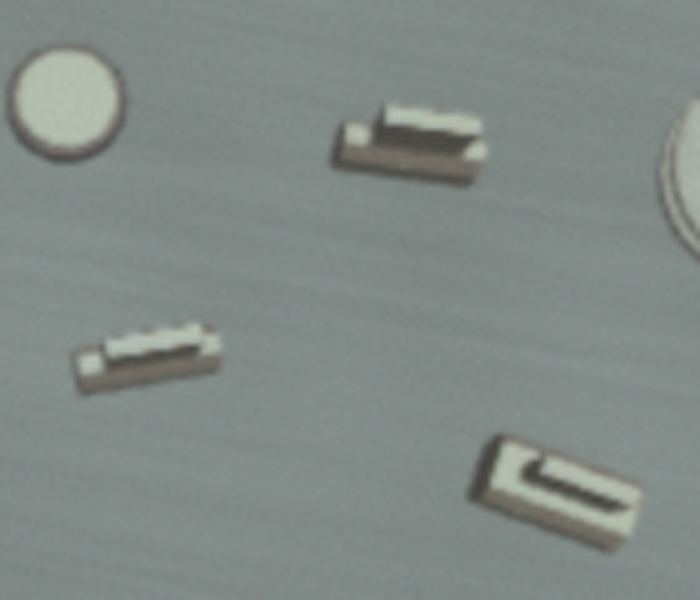

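View pics/t_cr.png

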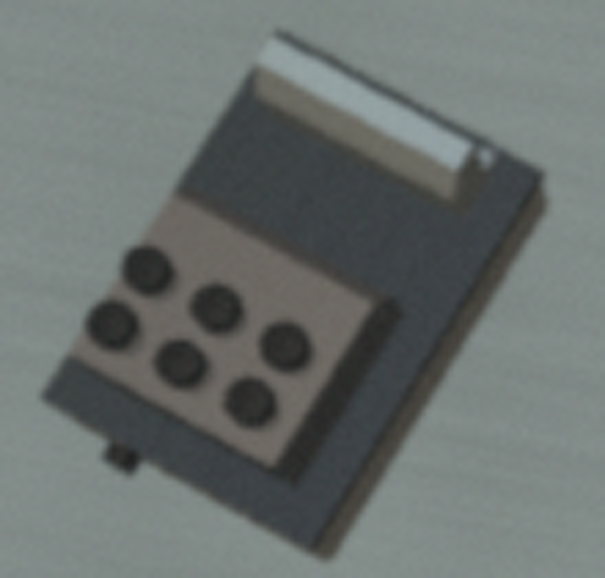

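View pics/s_pl.png

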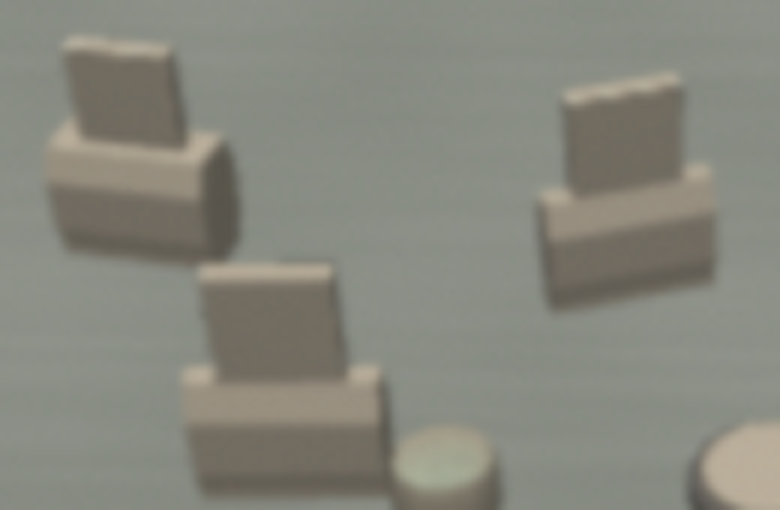

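View pics/s_cr.png

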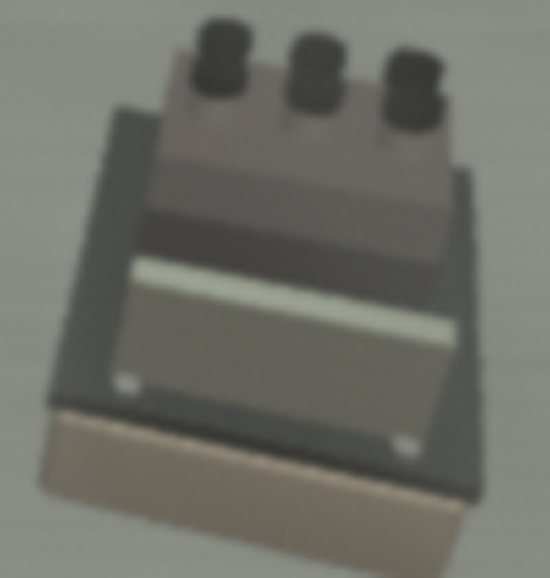

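```bash
cat > h.py <<'E'
import numpy as np, cv2
from scipy.optimize import least_squares
from station import monitor, snapshot, get_calibration
def proj(c,P):
    T=np.linalg.inv(c["world_from_camera"]); q=(T[:3,:3]@np.asarray(P,float).T).T+T[:3,3]
    q=q*[1,-1,-1]
    return (c["K"]@(q/q[:,2:]).T).T[:,:2]
def fproj(c,P):
    T=np.linalg.inv(c["world_from_camera"]); q=(T[:3,:3]@np.asarray(P,float).T).T+T[:3,3]
    q=q*[1,-1,-1]; r=np.hypot(q[:,0],q[:,1]); th=np.arctan2(r,q[:,2]); f=c["K"][0,0]
    return c["K"][:2,2]+f*(th/r)[:,None]*q[:,:2]
def pose(p,P):
    x,y,a=p; c,s=np.cos(a),np.sin(a); P=np.asarray(P,float)
    return np.c_[x+c*P[:,0]-s*P[:,1], y+s*P[:,0]+c*P[:,1], P[:,2]]
def fit(obs,p0):
    # obs: list of (projfun, calib, localpts, pixels)
    f=lambda p: np.concatenate([(pf(c,pose(p,L))-px).ravel() for pf,c,L,px in obs])
    r=least_squares(f,p0,loss='soft_l1'); return r.x,f(r.x).reshape(-1,2)
def un(pts,s,ox,oy): return (np.array(pts,float)+.5)/s-.5+[ox,oy]
def show(n,p,e): print(n,np.round(p,3),'deg',round(np.degrees(p[2]),1)); print(np.round(e,1).tolist())
E
cat > m1.py <<'E'
from h import *
ct=get_calibration('top'); cs=get_calibration('scene')
Z=45
gt=(proj,ct,[[30,45,Z+38],[30,-45,Z+38],[42,45,Z+38],[42,-45,Z+38],[-30,45,Z+38],[-30,-45,Z+38]],un([(258,68),(455,172),(278,38),(470,148),(178,193),(385,300)],5.5,165,115))
gs=(proj,cs,[[42,-45,Z+38],[42,45,Z+38],[30,-45,Z+38],[30,45,Z+38],[-30,-45,Z+38],[-30,45,Z+38],[-22,-45,Z+22],[-22,45,Z+22]],un([(132,280),(453,345),(135,258),(457,322),(163,157),(448,210),(147,207),(440,262)],5.5,420,175))
for n,o in (('both',[gt,gs]),('top',[gt]),('scene',[gs])): show('gap '+n,*fit(o,[500,200,-.4]))
tab=lambda L:[[4,20,85],[4,-20,85],[-4,20,85],[-4,-20,85]]
for n,tp,sp,p0 in (('P1',[(388,104),(482,116),(383,124),(480,138)],[(333,278),(203,280),(333,262),(200,265),(385,495),(203,495)],[500,-100,0]),
                ('P2',[(105,343),(198,323),(108,360),(203,342)],[(683,85),(565,105),(680,72),(563,92),(713,282),(555,310)],[400,-50,0])):
    a=(proj,ct,tab(0),un(tp,5,320,160)); b=(proj,cs,tab(0)+[[5,30,0],[5,-30,0]],un(sp,6,205,165))
    for m,o in (('both',[a,b]),('top',[a]),('scene',[b])): show(n+' '+m,*fit(o,p0))
E
python3 m1.py
```

```text
gap both [626.805 238.117  -6.606] deg -378.5
[[-0.4, -1.5], [0.3, -0.7], [-1.1, -0.7], [0.5, -1.1], [-1.2, -0.5], [-2.0, 0.2], [-0.5, -0.4], [0.3, -0.1], [-0.2, -0.5], [-0.6, -0.4], [-1.7, -0.8], [0.6, -0.4], [-0.7, -0.3], [-0.2, 0.1]]
gap top [625.489 236.22  -31.731] deg -1818.1
[[0.1, -0.7], [1.0, -0.1], [-0.5, 0.1], [1.2, -0.6], [-0.4, 0.4], [-1.1, 0.9]]
gap scene [627.621 238.447 125.341] deg 7181.5
[[-0.2, -0.1], [0.7, 0.3], [0.1, -0.2], [-0.2, -0.0], [-1.4, -0.6], [1.0, -0.2], [-0.5, -0.0], [0.2, 0.4]]
P1 both [ 619.149 -151.226  -56.507] deg -3237.6
[[-0.8, -0.2], [-0.1, 0.1], [-0.2, -0.4], [-0.1, -0.6], [-0.6, -0.6], [-1.5, -0.8], [0.1, -0.5], [-0.0, -0.8], [0.9, 0.2], [-0.3, 0.3]]
P1 top [ 618.669 -151.859   -6.242] deg -357.6
[[-0.5, 0.1], [0.2, 0.4], [0.1, -0.2], [0.2, -0.3]]
P1 scene [ 620.19  -150.551  -75.353] deg -4317.4
[[-0.4, -0.3], [-1.2, -0.4], [0.3, -0.2], [0.2, -0.5], [1.1, 0.5], [-0.1, 0.7]]
P2 both [ 5.08305e+02 -5.42690e+01  3.63000e-01] deg 20.8
[[-0.7, -0.7], [0.3, -0.3], [-0.5, -0.2], [0.1, -0.2], [-0.2, -1.0], [0.3, -1.0], [-0.8, -0.7], [-0.3, -0.8], [0.3, -0.2], [-0.4, 0.5]]
P2 top [507.658 -54.813  -5.899] deg -338.0
[[-0.5, -0.2], [0.4, -0.1], [-0.2, 0.3], [0.3, -0.0]]
P2 scene [510.442 -53.672  -5.946] deg -340.7
[[0.1, -0.4], [0.4, -0.6], [-0.5, -0.1], [-0.2, -0.4], [0.6, 0.6], [-0.3, 0.9]]
```

```bash
cat >> h.py <<'E'
def go(x,y,z,yawdeg):
    s=monitor.state(); p=s['tcp_pos']; a=s['tcp_rot'][2]; d=np.array([x,y])-p[:2]
    dx=np.cos(a)*d[0]+np.sin(a)*d[1]; dz=-np.sin(a)*d[0]+np.cos(a)*d[1]
    print('t',round(s['clock'],2),'shift cm',np.round([dx/10,(p[2]-z)/10,dz/10],2),'turn',round(-((np.radians(yawdeg)-a+np.pi)%(2*np.pi)-np.pi),3),'F',np.round(s['contact_force'],1),'tcp',np.round(p,1),'rot',np.round(s['tcp_rot'],4),'w',round(s['grip_width'],1))
E
python3 -c "
from h import *
go(508.4,-54.3,180,110.8)"
```

```text
t 0.15 shift cm [-45.99   6.19 -48.4 ] turn -0.798 F [-0.1  0.4  0.4] tcp [263.2 566.7 241.9] rot [-1.5707e+00  8.0000e-04  1.1360e+00] w 85.5
```

Emit:
carry_out(
  series=[
    [-46,6.2,-48.4,-0.8],
    [-46,6.2,-48.4,-0.8],
    [-46,6.2,-48.4,-0.8],
    [-46,6.2,-48.4,-0.8],
    [-46,6.2,-48.4,-0.8],
    [-46,6.2,-48.4,-0.8],
    [-46,6.2,-48.4,-0.8],
    [-46,6.2,-48.4,-0.8],
    [-46,6.2,-48.4,-0.8],
    [-46,6.2,-48.4,-0.8],
  ],
)

```text
clock: 1.15
tcp_pos: [442.1, 113.4, 197.1]
tcp_rot: [-1.571, -0.0, 1.936]
contact_force: [1.4, 0.6, -0.0]
grip_width: 85.6
```

Emit:
carry_out(
  series=[
    [0,0,0,0],
    [0,0,0,0],
  ],
)

```text
clock: 1.35
tcp_pos: [442.0, 114.4, 197.0]
tcp_rot: [-1.57, -0.0, 1.933]
contact_force: [0.0, 1.1, -0.1]
grip_width: 85.4
```

```bash
python3 -c "
from h import *
go(508.4,-54.3,180,110.8)"
```

```text
t 1.35 shift cm [-18.13   1.7   -0.24] turn -0.001 F [ 0.   1.1 -0.1] tcp [442.  114.4 197. ] rot [-1.5703e+00 -3.0000e-04  1.9330e+00] w 85.4
```

Emit:
carry_out(
  series=[
    [-18.1,1.7,-0.2,0],
    [-18.1,1.7,-0.2,0],
    [-18.1,1.7,-0.2,0],
    [-18.1,1.7,-0.2,0],
    [-18.1,1.7,-0.2,0],
    [-18.1,1.7,-0.2,0],
  ],
)

```text
clock: 1.95
tcp_pos: [508.1, -51.9, 180.0]
tcp_rot: [-1.57, -0.001, 1.937]
contact_force: [-0.0, 0.3, 0.7]
grip_width: 84.9
```

```bash
cat > w.py <<'E'
from h import *
import sys
n,x,y,yaw=sys.argv[1],*map(float,sys.argv[2:5]); kind=sys.argv[5]
go(x,y,180,yaw+90)
c=get_calibration('wrist'); im=snapshot('wrist')[:,:,::-1].copy()
cv2.imwrite(f'pics/{n}_raw.png',im)
np.save(f'pics/{n}_c.npy',c['world_from_camera'])
if kind=='plate': L=[[a*4,b*20,85] for a in(-1,1) for b in(-1,1)]+[[a*4,b*20,46] for a in(-1,1) for b in(-1,1)]
else: L=[[a,b*45,83] for a in(-30,30,42) for b in(-1,1)]+[[-22,b*45,67] for b in(-1,1)]
px=fproj(c,pose([x,y,np.radians(yaw)],L)); print(np.round(px,1).tolist())
x0,y0=np.maximum(px.min(0)-30,0).astype(int); x1,y1=(px.max(0)+30).astype(int)
x1=min(x1,640);y1=min(y1,400)
k=min(780/(x1-x0),580/(y1-y0)); o=cv2.resize(im[y0:y1,x0:x1],None,fx=k,fy=k,interpolation=cv2.INTER_CUBIC)
for q in px: cv2.circle(o,tuple(((q+.5-[x0,y0])*k).astype(int)),3,(0,0,255),1)
cv2.imwrite(f'pics/{n}.png',o); print('crop',x0,y0,k)
E
python3 w.py w1 508.4 -54.3 20.8 plate
```

```text
t 1.95 shift cm [-0.24  0.    0.06] turn 0.003 F [-0.   0.3  0.7] tcp [508.1 -51.9 180. ] rot [-1.5702e+00 -7.0000e-04  1.9365e+00] w 84.9
[[292.8, 201.8], [345.0, 201.9], [293.0, 211.7], [344.8, 211.9], [296.6, 189.6], [341.7, 189.8], [296.8, 198.3], [341.5, 198.5]]
crop 262 159 6.902654867256637
```

View pics/w1.png

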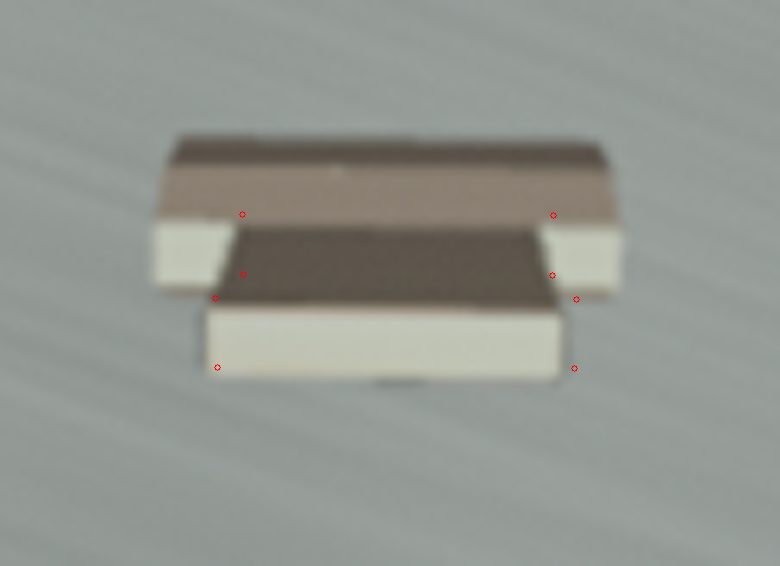

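The wrist view shows plate P2 straight under the gripper; its tab top has corners at crop (208,306), (561,309), (210,378) and (560,377), about 2 mm off my estimate.

```bash
cat > f.py <<'E'
from h import *
def wf(n,pts,crop,L,p0):
    c=get_calibration('wrist'); c['world_from_camera']=np.load(f'pics/{n}_c.npy')
    x0,y0,k=crop
    p,e=fit([(fproj,c,L,un(pts,k,x0,y0))],p0); show(n,p,e); return p
TAB=[[-4,-20,85],[-4,20,85],[4,-20,85],[4,20,85],[-4,-20,46],[-4,20,46]]
E
python3 -c "
from f import *
p=wf('w1',[(208,306),(561,309),(210,378),(560,377),(235,228),(538,230)],(262,159,6.9027),TAB,[508,-54,.36])
go(p[0],p[1],63,np.degrees(p[2])+90)"
```

```text
w1 [ 5.10095e+02 -5.50250e+01  3.63000e-01] deg 20.8
[[-0.5, 0.5], [0.5, 0.2], [-0.6, -0.0], [0.4, 0.3], [-0.4, -0.5], [0.7, -0.7]]
t 2.0 shift cm [-0.42 11.72 -0.07] turn 0.003 F [-0.3  0.3 -0.1] tcp [507.9 -51.4 180.2] rot [-1.5705e+00 -6.0000e-04  1.9375e+00] w 85.2
```

Emit:
carry_out(
  series=[
    [-0.4,3,-0.1,0],
    [-0.4,6,-0.1,0],
    [-0.4,9,-0.1,0],
    [-0.4,11,-0.1,0],
    [-0.4,11.7,-0.1,0],
    [-0.4,11.7,-0.1,0],
  ],
)

```text
clock: 2.6
tcp_pos: [510.4, -55.1, 63.0]
tcp_rot: [-1.57, -0.001, 1.938]
contact_force: [1.1, -0.3, 0.5]
grip_width: 85.1
```

Emit:
carry_out(
  series=[
    [0,0,0,0],
    [0,0,0,0],
    [0,0,0,0],
    [0,0,0,0],
    [0,0,0,0],
    [0,0,0,0],
    [0,0,0,0],
    [0,0,0,0],
  ],
  gripper=30,
)

```text
clock: 3.4
tcp_pos: [511.0, -56.4, 64.1]
tcp_rot: [-1.572, 0.001, 1.936]
contact_force: [-0.4, 1.9, 7.5]
grip_width: 39.1
```

Emit:
carry_out(
  series=[
    [0,-1,0,0],
    [0,-4,0,0],
    [0,-8,0,0],
    [0,-11,0,0],
    [0,-13,0,0],
    [0,-13,0,0],
    [0,-13,0,0],
  ],
)

```text
clock: 4.1
tcp_pos: [510.4, -56.4, 193.4]
tcp_rot: [-1.571, 0.0, 1.936]
contact_force: [-0.2, 0.3, -1.4]
grip_width: 39.3
```

```bash
python3 - <<'E'
from h import *
go(626.5,237.3,200,71.6)
c=get_calibration('wrist'); im=snapshot('wrist')[:,:,::-1].copy()
cv2.imwrite('pics/g1.png',im)
E
```

```text
t 4.1 shift cm [ 23.29  -0.66 -21.33] turn 0.686 F [-0.2  0.3 -1.4] tcp [510.4 -56.4 193.4] rot [-1.5714e+00  3.0000e-04  1.9359e+00] w 39.3
```

View pics/g1.png

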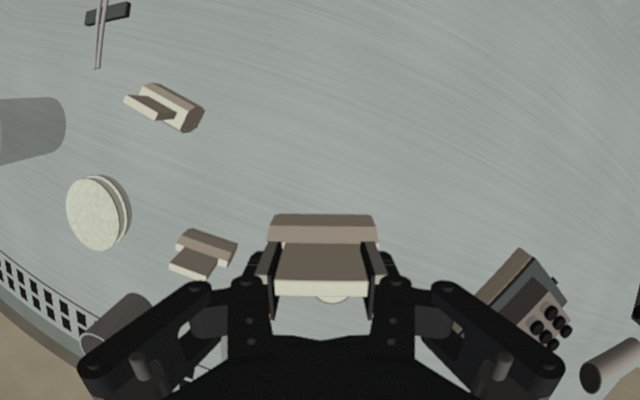

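Emit:
carry_out(
  series=[
    [2.5,-1,-2.3,0.07],
    [5.5,-2,-5,0.16],
    [9,-3,-8.2,0.27],
    [13,-3,-11.8,0.38],
    [17,-3,-15.5,0.5],
    [20,-3,-18.3,0.59],
    [22,-3,-20.2,0.65],
    [23.3,-3,-21.3,0.686],
    [23.3,-3,-21.3,0.686],
    [23.3,-3,-21.3,0.686],
  ],
)

```text
clock: 5.15
tcp_pos: [625.9, 237.1, 221.7]
tcp_rot: [-1.569, 0.001, 1.251]
contact_force: [-0.2, 0.1, -1.5]
grip_width: 39.0
```

```bash
python3 w.py w2 626.5 237.3 -18.4 gap
```

```text
t 5.15 shift cm [ 0.04  4.17 -0.05] turn 0.002 F [-0.2  0.1 -1.5] tcp [625.9 237.1 221.7] rot [-1.5687e+00  1.4000e-03  1.2514e+00] w 39.0
[[271.5, 160.8], [372.7, 161.1], [274.0, 224.4], [369.8, 224.6], [274.6, 236.2], [369.1, 236.4], [274.4, 166.7], [369.7, 166.9]]
crop 241 130 4.264705882352941
```

View pics/w2.png

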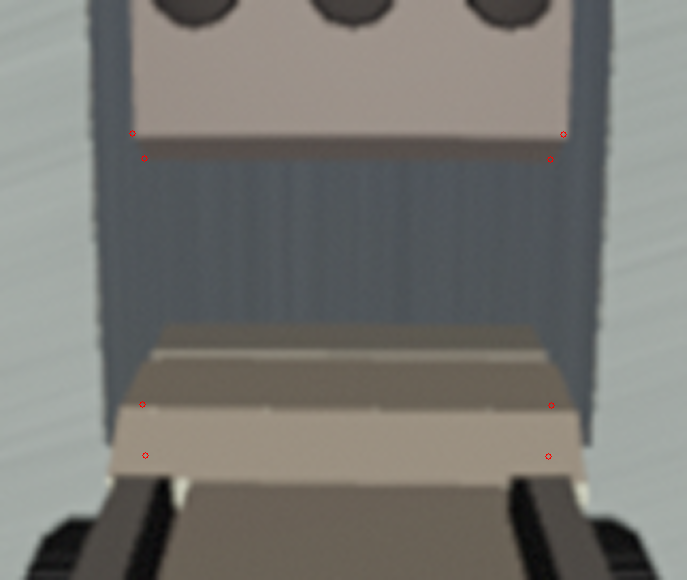

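```bash
python3 - <<'E'
from f import *
L=[[-30,-45,83],[-30,45,83],[22,-45,45],[22,45,45],[22,-45,67],[22,45,67]]
P=[(132,137),(567,138),(163,325),(533,325),(151,350),(547,350)]
cr=(241,130,4.2647)
wf('w2',P,cr,L,[626,237,-.32]); wf('w2',P[:2],cr,L[:2],[626,237,-.32]); wf('w2',P[2:],cr,L[2:],[626,237,-.32])
E
```

```text
w2 [ 6.27376e+02  2.37478e+02 -3.19000e-01] deg -18.3
[[0.4, -0.0], [-0.5, -0.1], [0.5, -0.3], [-0.4, -0.2], [0.5, 0.2], [-0.6, 0.3]]
w2 [ 6.27424e+02  2.37443e+02 -3.20000e-01] deg -18.4
[[0.5, -0.0], [-0.5, -0.0]]
w2 [ 6.27326e+02  2.37464e+02 -3.19000e-01] deg -18.3
[[0.5, -0.3], [-0.4, -0.3], [0.5, 0.2], [-0.6, 0.2]]
```

```bash
python3 -c "
from h import *
go(616.5,241.1,113,71.7)"
```

```text
t 5.2 shift cm [ 0.13 10.91  1.04] turn -0.001 F [ 0.4 -1.  -0.2] tcp [626.  236.5 222.1] rot [-1.5693e+00  1.2000e-03  1.2506e+00] w 39.1
```

Emit:
carry_out(
  series=[
    [0.1,0,1,0],
    [0.1,2,1,0],
    [0.1,4,1,0],
    [0.1,6,1,0],
    [0.1,7.5,1,0],
    [0.1,8.5,1,0],
    [0.1,9.5,1,0],
    [0.1,10.3,1,0],
    [0.1,10.9,1,0],
    [0.1,10.9,1,0],
  ],
)

```text
clock: 6.2
tcp_pos: [617.0, 241.4, 113.6]
tcp_rot: [-1.57, 0.0, 1.25]
contact_force: [-0.8, 0.1, -0.8]
grip_width: 38.6
```

```bash
python3 -c "
from h import *
go(616.5,241.1,109,71.7)"
```

```text
t 6.2 shift cm [-0.04  0.46  0.04] turn -0.001 F [-0.8  0.1 -0.8] tcp [617.  241.4 113.6] rot [-1.57e+00  4.00e-04  1.25e+00] w 38.6
```

Emit:
carry_out(
  series=[
    [0,0.2,0,0],
    [0,0.35,0,0],
    [0,0.45,0,0],
    [0,0.5,0,0],
    [0,0.5,0,0],
  ],
)

```text
clock: 6.7
tcp_pos: [617.3, 241.5, 109.4]
tcp_rot: [-1.571, -0.0, 1.25]
contact_force: [-0.4, 0.0, -1.2]
grip_width: 38.6
```

Emit:
carry_out(
  series=[
    [0,0.1,0,0],
    [0,0.2,0,0],
    [0,0.2,0,0],
  ],
)

```text
clock: 7.0
tcp_pos: [617.7, 241.5, 109.1]
tcp_rot: [-1.573, -0.001, 1.25]
contact_force: [-2.4, -1.2, 12.8]
grip_width: 38.9
```

Emit:
carry_out(
  series=[
    [0,-0.1,0,0],
    [0,-0.1,0,0],
    [0,-0.1,0,0],
    [0,-0.1,0,0],
    [0,-0.1,0,0],
    [0,-0.1,0,0],
  ],
  gripper=80,
)

```text
clock: 7.6
tcp_pos: [617.2, 241.4, 108.1]
tcp_rot: [-1.571, -0.0, 1.25]
contact_force: [-0.2, -0.5, 0.3]
grip_width: 68.1
```

Emit:
carry_out(
  series=[
    [0,-1,0,0],
    [0,-3,0,0],
    [0,-6,0,0],
    [0,-9,0,0],
    [0,-11,0,0],
    [0,-11,0,0],
    [0,-11,0,0],
  ],
)

```text
clock: 8.3
tcp_pos: [617.1, 241.4, 218.5]
tcp_rot: [-1.571, -0.0, 1.25]
contact_force: [0.1, -0.4, 0.2]
grip_width: 68.2
```

```bash
python3 w.py w3 627.4 237.5 -18.3 gap
```

```text
t 8.3 shift cm [-0.04  3.85 -1.1 ] turn -0.001 F [ 0.1 -0.4  0.2] tcp [617.1 241.4 218.5] rot [-1.5712e+00 -4.0000e-04  1.2500e+00] w 68.2
[[270.0, 172.9], [371.5, 172.8], [273.0, 235.8], [368.7, 235.7], [273.7, 247.4], [368.0, 247.3], [273.0, 178.0], [368.5, 177.9]]
crop 239 142 4.296296296296297
```

View pics/w3.png

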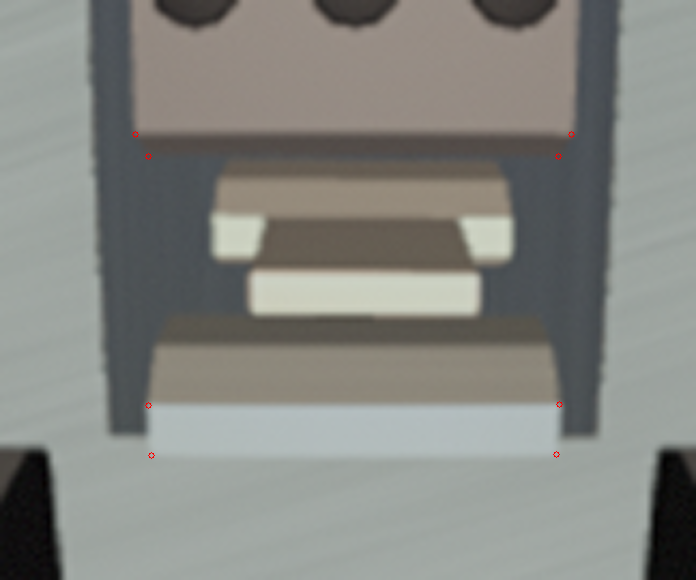

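```bash
python3 - <<'E'
from f import *
L=np.array(TAB,float); L[:,2]+=45
p=wf('w3',[(248,269),(481,269),(249,317),(480,317),(264,218),(462,219)],(239,142,4.2963),L,[615,240,-.32])
a=np.radians(-18.3); d=p[:2]-[627.4,237.5]; print('in gap', d@[np.cos(a),np.sin(a)], d@[-np.sin(a),np.cos(a)])
go(619.5,-151,200,92.4)
E
```

```text
w3 [ 6.18186e+02  2.42639e+02 -3.22000e-01] deg -18.4
[[0.3, 0.7], [-0.3, 0.8], [0.3, -0.3], [-0.3, -0.2], [-0.1, -0.3], [0.0, -0.5]]
in gap -10.361069281639203 1.9857377484712768
t 8.35 shift cm [-37.15   1.76 -12.62] turn -0.363 F [ 0.  -0.2 -0.7] tcp [616.8 241.3 217.6] rot [-1.5699e+00  5.0000e-04  1.2500e+00] w 68.4
```

The first plate is down at gap x ≈ -10.4, y ≈ +2 mm, and parallel to the walls. Next is P1.

Emit:
carry_out(
  series=[
    [-37.2,1.8,-12.6,-0.363],
    [-37.2,1.8,-12.6,-0.363],
    [-37.2,1.8,-12.6,-0.363],
    [-37.2,1.8,-12.6,-0.363],
    [-37.2,1.8,-12.6,-0.363],
    [-37.2,1.8,-12.6,-0.363],
    [-37.2,1.8,-12.6,-0.363],
    [-37.2,1.8,-12.6,-0.363],
    [-37.2,1.8,-12.6,-0.363],
    [-37.2,1.8,-12.6,-0.363],
  ],
  gripper=100,
)

```text
clock: 9.35
tcp_pos: [618.9, -152.1, 198.8]
tcp_rot: [-1.569, -0.001, 1.611]
contact_force: [-0.1, -0.1, 0.3]
grip_width: 85.6
```

Emit:
carry_out(
  series=[
    [0,0,0,0],
    [0,0,0,0],
  ],
)

```text
clock: 9.55
tcp_pos: [619.5, -149.9, 200.0]
tcp_rot: [-1.57, -0.0, 1.615]
contact_force: [0.6, 0.8, 0.7]
grip_width: 85.4
```

```bash
python3 w.py w4 619.5 -151 2.4 plate
```

```text
t 9.55 shift cm [-0.11  2.    0.01] turn 0.002 F [0.6 0.8 0.7] tcp [ 619.5 -149.9  200. ] rot [-1.5704e+00 -4.0000e-04  1.6147e+00] w 85.4
[[296.3, 195.3], [344.6, 195.4], [296.5, 204.5], [344.4, 204.7], [299.4, 184.8], [341.5, 184.9], [299.5, 192.9], [341.4, 193.0]]
crop 266 154 7.222222222222222
```

View pics/w4.png

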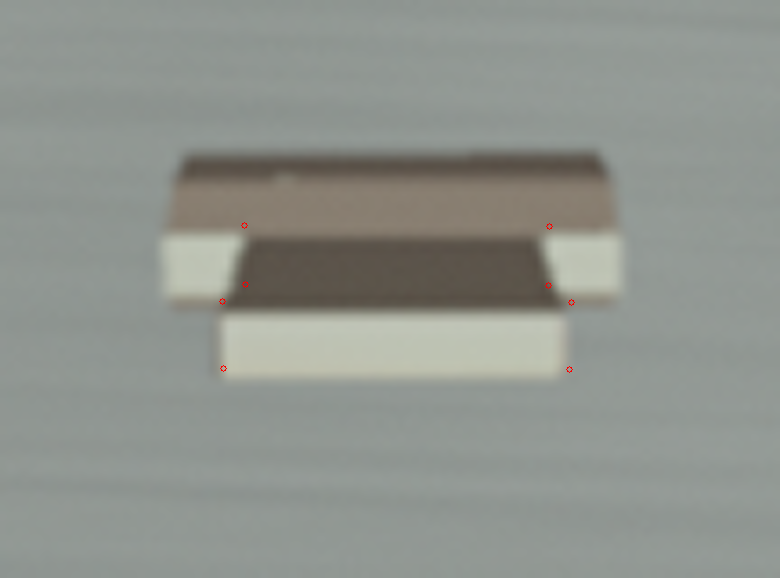

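P1 sits almost exactly where I predicted: its tab top runs from (220,308) to (566,378) in the crop, and the foot profile is slim.

```bash
python3 -c "
from f import *
p=wf('w4',[(219,308),(567,308),(221,378),(565,378),(246,238),(542,238)],(266,154,7.2222),TAB,[619,-151,.04])
go(p[0],p[1],63,np.degrees(p[2])+90)"
```

```text
w4 [ 6.20658e+02 -1.51315e+02  4.40000e-02] deg 2.5
[[-0.0, 0.5], [0.1, 0.5], [-0.1, 0.0], [0.1, 0.0], [-0.6, -0.5], [0.5, -0.5]]
t 9.6 shift cm [-0.14 13.71 -0.1 ] turn -0.0 F [-0.2  0.3 -0.1] tcp [ 619.6 -150.   200.1] rot [-1.5706e+00 -3.0000e-04  1.6147e+00] w 85.3
```

Emit:
carry_out(
  series=[
    [-0.1,4,-0.1,0],
    [-0.1,8,-0.1,0],
    [-0.1,11,-0.1,0],
    [-0.1,13,-0.1,0],
    [-0.1,13.7,-0.1,0],
    [-0.1,13.7,-0.1,0],
  ],
)

```text
clock: 10.2
tcp_pos: [620.5, -151.5, 62.7]
tcp_rot: [-1.57, -0.001, 1.614]
contact_force: [0.0, -0.3, -0.2]
grip_width: 85.6
```

Emit:
carry_out(
  series=[
    [0,0,0,0],
    [0,0,0,0],
    [0,0,0,0],
    [0,0,0,0],
    [0,0,0,0],
    [0,0,0,0],
    [0,0,0,0],
    [0,0,0,0],
  ],
  gripper=30,
)

```text
clock: 11.0
tcp_pos: [621.0, -152.4, 64.3]
tcp_rot: [-1.572, 0.001, 1.613]
contact_force: [-0.6, 0.8, 4.8]
grip_width: 38.9
```

Emit:
carry_out(
  series=[
    [0,-1,0,0],
    [0,-4,0,0],
    [0,-8,0,0],
    [0,-12,0,0],
    [0,-15,0,0],
    [0,-16,0,0],
    [0,-16,0,0],
  ],
)

```text
clock: 11.7
tcp_pos: [620.7, -152.4, 224.6]
tcp_rot: [-1.573, 0.001, 1.613]
contact_force: [-0.3, 0.2, -1.4]
grip_width: 39.1
```

```bash
python3 -c "
from h import *
a=np.radians(-18.3);gx,gy=10.8,0
go(627.4+gx*np.cos(a)-gy*np.sin(a),237.5+gx*np.sin(a)+gy*np.cos(a),223,71.7)"
```

```text
t 11.7 shift cm [38.54  0.16 -3.32] turn 0.362 F [-0.3  0.2 -1.4] tcp [ 620.7 -152.4  224.6] rot [-1.5732e+00  9.0000e-04  1.6130e+00] w 39.1
```

Emit:
carry_out(
  series=[
    [1.5,0,-0.1,0.01],
    [5,0,-0.4,0.05],
    [9.5,0,-0.8,0.09],
    [14,0,-1.2,0.13],
    [18.5,0,-1.6,0.17],
    [23,0,-2,0.22],
    [27.5,0,-2.4,0.26],
    [32,0,-2.8,0.3],
    [35.5,0,-3.1,0.33],
    [38.5,0,-3.3,0.362],
  ],
)

```text
clock: 12.7
tcp_pos: [636.4, 235.8, 220.7]
tcp_rot: [-1.568, 0.002, 1.251]
contact_force: [-0.1, -0.2, -0.3]
grip_width: 39.2
```

Emit:
carry_out(
  series=[
    [0,0,0,0],
    [0,0,0,0],
    [0,0,0,0],
  ],
)

```text
clock: 13.0
tcp_pos: [637.1, 232.8, 222.1]
tcp_rot: [-1.569, 0.001, 1.251]
contact_force: [0.7, -0.4, -0.6]
grip_width: 39.0
```

```bash
python3 w.py w5 627.4 237.5 -18.3 gap; python3 -c "
from h import *
a=np.radians(-18.3);gx,gy=10.8,0
go(627.4+gx*np.cos(a)-gy*np.sin(a),237.5+gx*np.sin(a)+gy*np.cos(a),113,71.7)"
```

```text
t 13.0 shift cm [0.14 4.21 1.07] turn -0.001 F [ 0.7 -0.4 -0.6] tcp [637.1 232.8 222.1] rot [-1.5693e+00  1.1000e-03  1.2506e+00] w 39.0
[[272.2, 148.3], [374.0, 148.4], [274.6, 213.0], [371.4, 213.0], [275.2, 225.1], [370.8, 225.1], [275.1, 154.9], [370.9, 155.0]]
crop 242 118 4.233576642335766
t 13.05 shift cm [1.500e-01 1.095e+01 1.000e-02] turn -0.001 F [-0.4  0.  -1.4] tcp [637.2 232.6 222.5] rot [-1.5698e+00  7.0000e-04  1.2502e+00] w 38.8
```

View pics/w5.png

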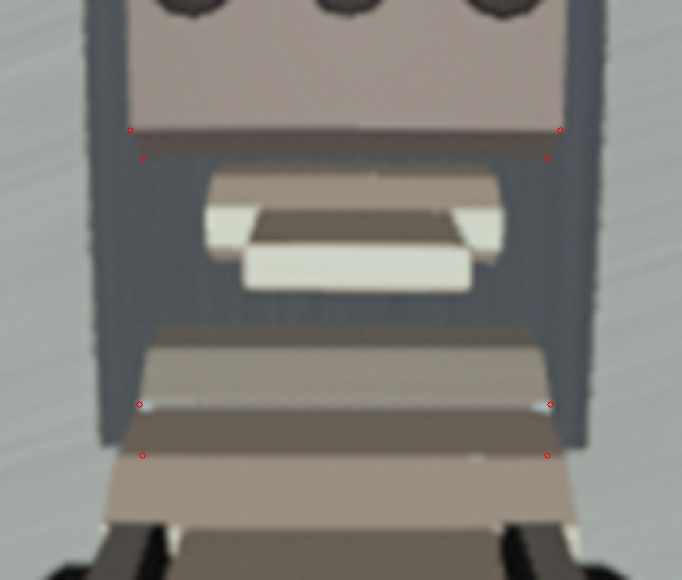

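The gap, the first plate (crop y 165–290) and the held plate are all visible and aligned as predicted, so I'm lowering it.

Emit:
carry_out(
  series=[
    [0.1,1,0,0],
    [0.1,3,0,0],
    [0.1,5,0,0],
    [0.1,6.5,0,0],
    [0.1,7.3,0,0],
    [0.1,8,0,0],
    [0.1,8.6,0,0],
    [0.1,9,0,0],
    [0.1,9.3,0,0],
    [0.1,9.3,0,0],
  ],
)

```text
clock: 14.05
tcp_pos: [637.6, 234.7, 130.1]
tcp_rot: [-1.571, -0.0, 1.251]
contact_force: [0.4, 0.8, -0.5]
grip_width: 39.1
```

Emit:
carry_out(
  series=[
    [0,0.5,0,0],
    [0,1,0,0],
    [0,1.4,0,0],
    [0,1.7,0,0],
    [0,1.9,0,0],
    [0,2,0,0],
    [0,2,0,0],
  ],
)

```text
clock: 14.75
tcp_pos: [637.6, 234.7, 110.2]
tcp_rot: [-1.571, -0.0, 1.251]
contact_force: [0.2, 0.2, -0.4]
grip_width: 39.0
```

Emit:
carry_out(
  series=[
    [0,0.1,0,0],
    [0,0.15,0,0],
    [0,0.2,0,0],
    [0,0.2,0,0],
  ],
)

```text
clock: 15.15
tcp_pos: [637.9, 234.8, 109.3]
tcp_rot: [-1.572, -0.001, 1.251]
contact_force: [-0.4, -0.7, 6.9]
grip_width: 38.9
```

On the floor at the expected height. Releasing.

Emit:
carry_out(
  series=[
    [0,-0.1,0,0],
    [0,-0.1,0,0],
    [0,-0.1,0,0],
    [0,-0.1,0,0],
    [0,-0.1,0,0],
    [0,-0.1,0,0],
  ],
  gripper=80,
)

```text
clock: 15.75
tcp_pos: [637.6, 234.7, 109.1]
tcp_rot: [-1.571, 0.0, 1.251]
contact_force: [0.5, -0.0, 0.2]
grip_width: 67.8
```

Emit:
carry_out(
  series=[
    [0,-1,0,0],
    [0,-3,0,0],
    [0,-6,0,0],
    [0,-9,0,0],
    [0,-12,0,0],
    [0,-12,0,0],
    [0,-12,0,0],
  ],
)

```text
clock: 16.45
tcp_pos: [637.6, 234.7, 230.4]
tcp_rot: [-1.572, -0.001, 1.251]
contact_force: [0.2, -0.7, -1.0]
grip_width: 68.2
```

```bash
python3 w.py w6 627.4 237.5 -18.3 gap; python3 -c "
from h import *
a=snapshot('top');cv2.imwrite('pics/top1.png',a[:,:,::-1]);b=cv2.imread('pics/top0.png');print('fat diff',np.abs(a[240:280,405:460,::-1].astype(int)-b[240:280,405:460]).max())"
```

```text
t 16.45 shift cm [-0.06  5.04  1.06] turn -0.0 F [ 0.2 -0.7 -1. ] tcp [637.6 234.7 230.4] rot [-1.5722e+00 -1.0000e-03  1.2510e+00] w 68.2
[[271.1, 147.0], [370.0, 147.0], [273.4, 210.0], [367.7, 210.0], [274.0, 221.8], [367.1, 221.8], [273.9, 153.5], [367.2, 153.5]]
crop 241 117 4.3283582089552235
fat diff 46
```

View pics/w6.png

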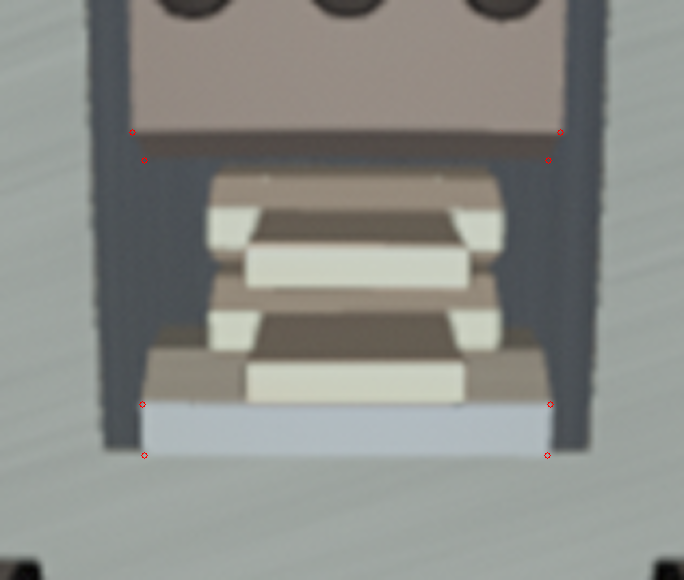

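Both plates stand side by side in the gap, parallel and about centred. I'll check their poses and the fat plate.

```bash
python3 - <<'E'
from f import *
L=np.array(TAB,float); L[:,2]+=45
a=np.radians(-18.3)
for P in ([(245,244),(470,244),(247,289),(469,289),(259,211),(450,211)],[(246,361),(465,361),(247,404),(464,404),(261,312),(450,312)]):
    p=wf('w6',P,(241,117,4.3284),L,[627,237,-.32]); d=p[:2]-[627.4,237.5]; print('in gap', d@[np.cos(a),np.sin(a)], d@[-np.sin(a),np.cos(a)])
t0=cv2.imread('pics/top0.png');t1=cv2.imread('pics/top1.png')
f=lambda t:t[235:285,400:465].astype(np.float32).mean(2)
print('fat shift px',cv2.phaseCorrelate(f(t0),f(t1)), 'static noise',np.abs(t0[170:220,450:500].astype(int)-t1[170:220,450:500]).max())
cv2.imwrite('pics/fat.png',cv2.resize(np.hstack([t0[235:285,400:465],t1[235:285,400:465]]),None,fx=5,fy=5))
E
```

```text
w6 [ 6.18107e+02  2.42678e+02 -3.18000e-01] deg -18.2
[[-0.2, 0.3], [0.1, 0.2], [-0.5, 0.1], [0.1, 0.0], [-0.2, -0.4], [0.7, -0.4]]
in gap -10.449209282946185 1.998275531691541
w6 [ 6.38414e+02  2.35740e+02 -3.20000e-01] deg -18.3
[[-0.2, 0.2], [0.4, 0.2], [-0.2, 0.0], [0.3, 0.0], [-0.5, -0.3], [0.1, -0.2]]
in gap 11.009524505305716 1.787510054287595
fat shift px ((-0.010764447672315214, -0.04341322156083649), 0.9551395118236542) static noise 46
```

View pics/fat.png

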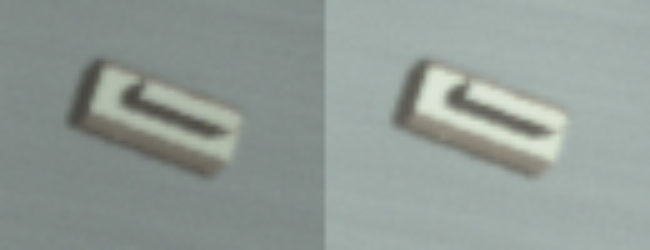

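The fat plate hasn't moved; only the picture's brightness changed between the two shots. Handing in.

```bash
python3 -c "
from station import finish_job
print(finish_job())"
```

```text
the job is handed in; nothing more can be done
None
```

Both slim plates are standing in the gap, placed one after the other, and I handed the job in at about 16.5 s of the 64 s. `finish_job` gives no verdict, so the result rests on my own last checks:

| Plate | x across the gap (mm) | y along the gap (mm) | Angle to gap walls |
|---|---|---|---|
| First | -10.4 | +2.0 | about 0.1° |
| Second | +11.0 | +1.8 | under 0.1° |

- **Height:** Both plates met the floor at the expected tool height of about 109 mm. The force then was 13 N for the first plate and 7 N for the second.
- **Fat plate:** It did not move; image matching gave a shift of less than 0.05 pixel. A raw pixel comparison had shown a difference of 46. An untouched patch of the picture changed by just as much, and the second shot is visibly brighter.
- **Arm:** At hand-in the open gripper was about 120 mm above its release height, touching nothing.

No check failed. The first position estimates from the fixed cameras were 1–2 mm off, and I corrected them with the wrist camera before each grasp and before placing.

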